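Feel out the clear slot under the green tray

ROBOT

A 7-joint arm with a two-finger parallel gripper is mounted at the origin on the work surface. World frame = base frame: x ahead of the robot, y to its left, z up, the work surface at z = 0. Lengths are in m, angles in degrees, forces in N, time in s.
With the tool pointing down it reaches from about 0.425 to 0.875 m from the base axis. Payload 4.7 kg.
Tool frame: the origin (TCP) lies midway between the tips of the shut fingers; the grasp point (between the pads) lies 19 mm behind it; z points along the fingers, y is the line along which they close (so a half turn about z gives the same grasp; the last joint's range is limited). The gripper opens to 87 mm and grips with 3 to 60 N. Pads are 19 mm wide; open, the fingers measure 117 mm over their backs; the gripper's body (75 mm by 190 mm) begins 51 mm behind the grasp point.
Start: joints at [74.548, 18.392, -4.016, 83.108, 1.295, 78.541, -3.26], TCP at [0.182, -0.624, 0.223] pointing down, gripper open.
Joint ranges: [-163.93, 163.93], [-17.29, 119.83], [-79.2, 71.16], [3.27, 140.29], [-89.18, 269.18], [5.43, 117.66], [-154.24, 154.24]. Speed limits (degrees/s): [147.25, 147.25, 180, 180, 180, 180, 180].

INTERFACE

Orientations are given as [roll, pitch, yaw] about the fixed x, y, z axes, in that order (R = Rz(yaw) Ry(pitch) Rx(roll)).
In Python, from plant import env, get_image, order gives the robot as it stands.
- The arm moves only by the tool servo_tool, never from a script. Its argument "rows" is a list of rows, each a list of 7 numbers: the turn, a rotation vector about the tool's x, y, z in degrees, then the shift along the tool's x, y, z in mm, then the closure, from -1 (fully open) to 1 (shut). A call has 1 to 8 rows; each row is the pose to reach, as a shift and turn from the pose commanded when the call began, along the tool's axes at that moment; what a row does not reach only later rows make up. A row lasts 1/10 s, in which the tool goes at most 50 mm and 8.59 degrees, less where a joint would pass 70% of its speed; a pose out of reach is approached as far as the arm can. A call with a gripper value outside its range is refused whole. The fingers move at their own pace and stop on an object; "squeeze" is the grip in N (left out, the last holds). Time passes only in rows, so rows that repeat a pose let the fingers close. It gives the time, the measured TCP pose, the force, the opening and the grip force at its end, in the units of the state.
- env.sense(): the state, without advancing time (a new reading comes with each control period).
- get_image(name): name is "scene" or "top" or "wrist"; returns a dict with "image" (400x640x3 uint8, red, green, blue), "K" (3x3 intrinsics, pixels), "R" (3x3) and "t" (3): a world point X has camera coordinates R X + t; the wrist camera has in their place "hand_eye" (4x4, takes a point from camera to tool coordinates, whose origin is the TCP and whose axes are the flange's). Camera axes: x right, y down, z forward; pixel columns grow to the right and rows downward; lengths in m; the calibration is good to about 2 mm. A picture is of the moment at which its call begins: read the wrist's pose just before it. There is no depth.
- order.hand_in(): hands the job in; it is judged then, once.
The state is a dict: "time": time; "joint_pos": joint angles; "dq": joint speeds; "effort": joint torques, N m; "ee_pos": TCP position; "eef_rot": TCP orientation; "force": force on the tool from outside, world axes, zero at the start; "moment": the same for the moment, N m; "finger_gap": opening from 0.0 (shut) to 1.0 (fully open); "grasp_force": force on a finger pad.
Only numpy, scipy, OpenCV 4.12 (cv2) and the standard library are available. Lean on these libraries where they do the work, as an engineer would, in place of code of your own. Each camera call takes 0.05 s, during which the arm holds its last target. There are 200 camera calls.

TASK

Something may have got lodged, out of sight, in one of the two slots under the low green tray that stands by itself. Take the flat feeler blade by its wooden grip and slide it into the slots from the tray's front to find one that it enters freely and does not jam in, without forcing it or knocking the things around. Leave the blade lying flat on the counter, pushed fully home in a clear slot, with the grip up against the tray's front edge.

Things in the scene. Friction and masses are not known exactly. Their poses are not given: they have to be found in the camera images.
- gauge_grip (a point): Centre of the loose feeler's wooden grip (feeler about 80 to 170 g). The grip is a block 80 long (x), 20 wide (y), 50 mm high on the counter; this point is 25 mm above its underside. x points along the blade to its tip, z up. The aluminium blade, 42 wide, 4 mm thick, is flush with the underside and sticks out 80 mm from the grip's front face.
- gauge_tip (a point): Middle of the front edge of the feeler blade, 120 mm in front of the grip's centre and 2 mm above the underside; axes as the grip's.
- tray: Low green tray fixed to the counter, 220 deep (x) x 200 wide (y), rim 60 mm up; origin on the counter under its centre, x from its front (facing the robot) to its back, z up. It stands on three runners, 20 wide, 12 mm high, centred at y = -80, 0, +80 mm, running its whole depth and sticking out 14 mm in front of its front edge.
- slot_left (a point): Mouth of the left slot: on the counter, below the tray's front edge, midway between two runners (tray y = +40 mm). 60 wide, 12 mm high, running straight back along this point's x; z up. Fully home, the blade reaches 80 mm past it. A hidden, immovable block may jam a slot 35 mm past this point; at least one slot is always clear.
- slot_right (a point): Mouth of the right slot (tray y = -40 mm), the same in all else as the left one.
- jar: Empty squat glass jar, 72 across, 60 mm high, standing in the tray; origin under its centre. Leave it.
- cup: Blue cup with a handle, 76 across, 85 mm high, on the counter on the robot's right; origin under its centre. Leave it.
- tin: Closed tin, 66 across, 100 mm high, on the counter on the robot's left; origin under its centre. Leave it.
Things that resemble listed ones, but are neither listed nor needed, are in the scene too. Leave any orange or purple look-alike of the part that bears gauge_grip alone.

How it is judged (in metres and radians):
On the way:
1. the blade, held by its grip, has its tip inside one of the slots, at least 10 mm past the tray's front edge (contact force between the fingers and gauge above 1 N and z of gauge_tip in the frame of slot_left below 0.012 m and ((x of gauge_tip in the frame of slot_left above 0.01 m and y of gauge_tip in the frame of slot_left between -0.03 and 0.03 m) or (x of gauge_tip in the frame of slot_right above 0.01 m and y of gauge_tip in the frame of slot_right between -0.03 and 0.03 m))), for 0.1 s.
At the end, for the whole second after the job is handed in: The blade is released and at rest, flat on the counter (tilt under 0.08 rad, underside within 5 mm of the counter), in the left or right slot from the front, its tip at least 68 of the full 80 mm past the tray's front edge (angle between gauge_grip's own z axis and vertical below 0.08 rad and linear speed of gauge below 0.02 m/s and height (world z) of gauge_tip below 0.007 m and height (world z) of gauge_grip below 0.03 m and ((x of gauge_tip in the frame of slot_left above 0.068 m and x of gauge_grip in the frame of slot_left below -0.02 m and y of gauge_tip in the frame of slot_left between -0.03 and 0.03 m) or (x of gauge_tip in the frame of slot_right above 0.068 m and x of gauge_grip in the frame of slot_right below -0.02 m and y of gauge_tip in the frame of slot_right between -0.03 and 0.03 m))); the robot touches nothing.
It fails at once if the blade is forced against the tray or the lodged block with more than 40 N (contact force between gauge and tray above 40 N).
It fails at once if the jar, cup or tin is shifted more than 30 mm (distance of any of jar, cup, tin from where it was at the start of the episode above 0.03 m).
It also fails if it takes over 51 s, if anything falls off the work surface, if the arm or the gripper's body presses on something with over 40 N, if the wrist force passes 120 N, or if a joint passes its speed limit or range.

## Working session

There is one attempt and no reset: what is moved stays moved. The work goes in short steps, Python scripts to look and compute and a tool call to move; the robot and the scene stay as the last step left them, time stands still between calls to the robot, and variables do not carry over. Pictures are saved under pics/ and viewed, at most 10 in all, crops included, and the job is handed in when it is done.

Besides the shell and the picture viewer there is one more tool, called after ">>>" as name(argument=value, ...), one argument or row to a line, values as JSON. servo_tool: Moves the arm, as the interface text tells. Its arguments: {"type":"object","properties":{"rows":{"type":"array"},"squeeze":{"type":"number"}},"required":["rows"]}

```bash
mkdir -p pics; python3 - <<'E'
from plant import env,get_image
import cv2,pickle
s=env.sense();print({k:s[k] for k in('time','ee_pos','eef_rot','finger_gap','force')})
d={n:get_image(n) for n in('scene','top')}
pickle.dump(d,open('im0.pkl','wb'))
for n in d: cv2.imwrite(f'pics/{n}0.png',d[n]['image'][:,:,::-1]); print(n,d[n]['K'],d[n]['R'],d[n]['t'])
E
```

```text
{'time': 0.0, 'ee_pos': array([ 0.18180839, -0.6234758 ,  0.22144794]), 'eef_rot': array([-1.79889138e+02,  4.24529894e-03,  1.62606208e+01]), 'finger_gap': 0.9978486941727887, 'force': array([0.64256394, 0.2999575 , 0.2553198 ])}
scene [[368.63720389   0.         316.20142026]
 [  0.         368.63720389 200.20875587]
 [  0.           0.           1.        ]] [[ 0.08992045  0.99566472  0.02379258]
 [ 0.56720019 -0.03155902 -0.82297508]
 [-0.81865638  0.08749745 -0.56757901]] [-0.07878787 -0.27895317  1.5213657 ]
top [[482.34218582   0.         325.88215003]
 [  0.         482.34218582 195.78043584]
 [  0.           0.           1.        ]] [[-0.00656121 -0.99997503  0.00262513]
 [-0.98546297  0.00602027 -0.16978365]
 [ 0.1697636  -0.00370095 -0.98547786]] [0.03486517 0.5429063  1.47233358]
```

View pics/scene0.png

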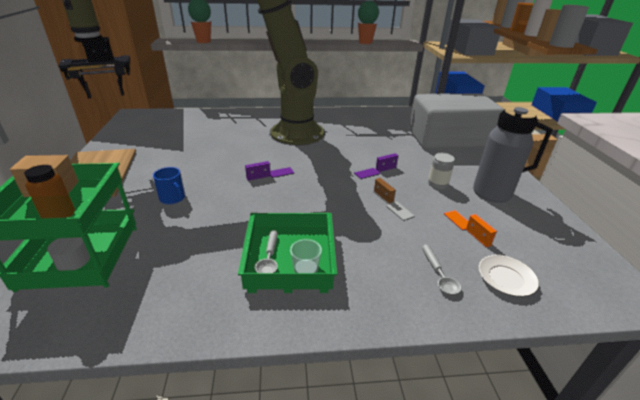

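View pics/top0.png

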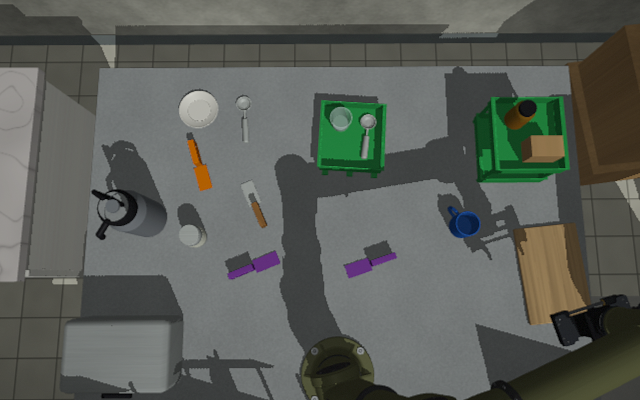

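The scene view shows the tray at about (290,255) and the feeler at (390,195). In the top view the tray is at (350,137), the feeler grip at (259,212) with its blade tip near (247,184), the tin at (192,235) and the cup at (463,223).

```bash
cat > h.py <<'E'
import numpy as np,cv2,pickle
def ray(d,uv,z):
    C=-d['R'].T@d['t']; r=d['R'].T@np.linalg.inv(d['K'])@np.array([uv[0],uv[1],1.]); return C+r*(z-C[2])/r[2]
def proj(d,X):
    p=d['K']@(d['R']@np.array(X)+d['t']); return p[:2]/p[2]
def big(m):
    c=cv2.findContours(m.astype(np.uint8),cv2.RETR_EXTERNAL,cv2.CHAIN_APPROX_NONE)[0]
    return max(c,key=cv2.contourArea)
E
python3 - <<'E'
from h import *
d=pickle.load(open('im0.pkl','rb'));t=d['top'];im=t['image']
print('cam',-t['R'].T@t['t'])
hsv=cv2.cvtColor(im,cv2.COLOR_RGB2HSV)
def win(m,x0,x1,y0,y1):
    o=np.zeros_like(m);o[y0:y1,x0:x1]=m[y0:y1,x0:x1];return o
g=win((hsv[...,0]>45)&(hsv[...,0]<80)&(hsv[...,1]>120),300,400,80,190)
c=big(g); print('tray px',cv2.minAreaRect(c))
b=win((hsv[...,0]<20)&(hsv[...,1]>90),235,275,175,235)
cb=big(b);r=cv2.minAreaRect(cb);print('grip',r,[ray(t,p,.05)[:2].round(4) for p in cv2.boxPoints(r)], ray(t,r[0],.045).round(4))
l=win((im.min(2)>150),235,270,175,210); cl=big(l);r=cv2.minAreaRect(cl);print('blade',r,[ray(t,p,.004)[:2].round(4) for p in cv2.boxPoints(r)])
A=cv2.resize(im[85:185,305:395],None,fx=6,fy=6,interpolation=cv2.INTER_CUBIC)
B=cv2.resize(im[170:240,230:280],None,fx=5,fy=5,interpolation=cv2.INTER_CUBIC)
o=np.zeros((600,800,3),np.uint8);o[:,:540]=A;o[:350,545:795]=B;cv2.imwrite('pics/crop.png',o[:,:,::-1])
E
```

```text
cam [0.28529416 0.03704488 1.54303724]
tray px ((351.6034240722656, 138.7413787841797), (67.17799377441406, 74.45952606201172), 3.3664605617523193)
grip ((258.586181640625, 214.46554565429688), (26.554433822631836, 6.685032367706299), 68.19859313964844) [array([0.5198, 0.2675]), array([0.5275, 0.2482]), array([0.4498, 0.2162]), array([0.4421, 0.2353])] [0.4853 0.2424 0.045 ]Traceback (most recent call last):
  File "<stdin>", line 11, in <module>
  File "h.py", line 8, in big
    return max(c,key=cv2.contourArea)
ValueError: max() iterable argument is empty
```

```bash
python3 - <<'E'
from h import *
d=pickle.load(open('im0.pkl','rb'));t=d['top'];im=t['image']
print(im[190,248],im[190,225])
l=np.zeros(im.shape[:2],np.uint8);l[175:205,236:268]=(im.min(2)>im[190,225].max()+25)[175:205,236:268]
cl=big(l);r=cv2.minAreaRect(cl);print('blade',r,[ray(t,p,.004)[:2].round(4) for p in cv2.boxPoints(r)])
A=cv2.resize(im[85:185,305:395],None,fx=6,fy=6,interpolation=cv2.INTER_CUBIC)
B=cv2.resize(im[170:240,230:280],None,fx=5,fy=5,interpolation=cv2.INTER_CUBIC)
o=np.zeros((600,800,3),np.uint8);o[:,:540]=A;o[:350,545:795]=B;cv2.imwrite('pics/crop.png',o[:,:,::-1])
E
```

```text
[144 149 145] [117 122 121]
blade ((248.0, 199.0), (0.0, 0.0), 0.0) [array([0.5414, 0.2831]), array([0.5414, 0.2831]), array([0.5414, 0.2831]), array([0.5414, 0.2831])]
```

View pics/crop.png

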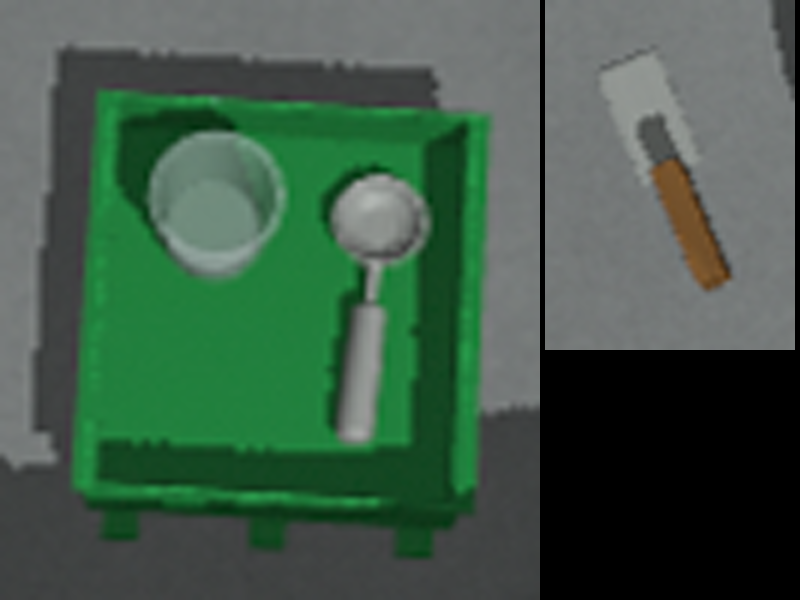

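The crop shows the tray's rim corners at about (72,488), (475,510), (98,90) and (490,115), and the runner stub bottoms at (119,540), (267,549) and (413,557). The blade tip corners are at (53,72) and (110,50) of the inset.

```bash
python3 - <<'E'
from h import *
d=pickle.load(open('im0.pkl','rb'));t=d['top'];s=d['scene']
f=lambda p,k,o:((p[0]+.5)/k-.5+o[0],(p[1]+.5)/k-.5+o[1])
R=np.array([ray(t,f(p,6,(305,85)),.06)[:2] for p in[(72,488),(475,510),(490,115),(98,90)]])
print('rim',R.round(4),np.linalg.norm(np.roll(R,-1,0)-R,axis=1),'c',R.mean(0))
x=(R[2]+R[3]-R[0]-R[1]);y=(R[0]+R[3]-R[1]-R[2]);print('yaw',np.degrees([np.arctan2(x[1],x[0]),np.arctan2(-y[0],y[1])]))
S=np.array([ray(t,f(p,6,(305,85)),.0)[:2] for p in[(119,540),(267,549),(413,557)]]);print('stubs',S.round(4),np.linalg.norm(np.diff(S,axis=0),axis=1)); e=S[0]-S[2];w=np.arctan2(-e[0],e[1]);print(np.degrees(w),'tray c from stubs',S.mean(0)+.124*np.array([np.cos(w),np.sin(w)]))
T=np.array([ray(t,f(p,5,(230,170)),.004)[:2] for p in[(53,72),(110,50)]]);print('tip',T,np.linalg.norm(T[0]-T[1]),T.mean(0))
G=np.array([.4848,.2418]);v=T.mean(0)-G;print('tip-grip',np.linalg.norm(v),np.degrees(np.arctan2(v[1],v[0])))
# scene view cross-check
im=s['image'];h=cv2.cvtColor(im,cv2.COLOR_RGB2HSV)
m=np.zeros(im.shape[:2],np.uint8);m[175:205,370:402]=((h[...,0]<20)&(h[...,1]>110))[175:205,370:402]
c=big(m);r=cv2.minAreaRect(c);print('scene grip mask',r,'pred center',proj(s,[*G,.025]))
for p in[(.4848,.2418,.05)]+[(*q,.06) for q in R]:print(proj(s,p).round(1))
for q in S: print('stub',proj(s,[*q,0]).round(1))
E
```

```text
rim [[ 0.6365  0.0602]
 [ 0.6234 -0.1514]
 [ 0.8409 -0.1653]
 [ 0.8562  0.0454]] [0.21195803 0.2179851  0.21131698 0.2202271 ] c [ 0.73927408 -0.05276874]
yaw [-3.74925294 -3.84794699]
stubs [[ 0.6215  0.0356]
 [ 0.616  -0.045 ]
 [ 0.6111 -0.1245]] [0.08080561 0.07962955]
-3.7267278939866304 tray c from stubs [ 0.73991869 -0.05271574]
tip [[0.59096655 0.30946562]
 [0.60534031 0.2727181 ]] 0.03945865422417591 [0.59815343 0.29109186]
tip-grip 0.12360698640482651 23.501864715904638
scene grip mask ((384.1884460449219, 189.75767517089844), (26.136327743530273, 13.594398498535156), 37.87498474121094) pred center [383.36783325 189.72423565]
[384.4 182.8]
[331.3 211.9]
[250.4 211.7]
[238.  272.5]
[337.1 272.9]
stub [320.7 226.5]
stub [291.4 226.4]
stub [262.3 226.3]
```

>>> servo_tool(
  rows=[
    [0,0,0,48,-31,0,-1],
    [0,0,0,96,-62,0,-1],
    [0,0,0,144,-93,0,-1],
    [0,0,0,192,-124,0,-1],
    [0,0,0,240,-155,0,-1],
    [0,0,0,288,-186,0,-1],
    [0,0,0,336,-217,0,-1],
    [0,0,0,384,-248,0,-1],
  ],
  squeeze=20,
)

```text
time: 0.9
ee_pos: [0.4445, -0.3198, 0.2223]
eef_rot: [180.0, 0.0, 16.2]
force: [0.9, 0.4, -0.3]
finger_gap: 0.998
grasp_force: 0.0
```

```bash
cat >> h.py <<'E'
from scipy.spatial.transform import Rotation as Ro
def go(s,pos,yaw):
    "turn (deg) and shift (mm) in tool axes to a tool-down pose"
    R=Ro.from_euler('xyz',s['eef_rot'],degrees=True)
    T=Ro.from_euler('xyz',[180,0,yaw],degrees=True)
    print('t',round(s['time'],2),'pos',np.round(s['ee_pos'],4),'rot',np.round(s['eef_rot'],2),'turn',np.degrees((R.inv()*T).as_rotvec()).round(2),'shift',(R.inv().apply(np.array(pos)-s['ee_pos'])*1e3).round(1))
E
python3 -c "
from plant import env;from h import *
go(env.sense(),[.4865,.2425,.15],23.1)"
```

```text
t 0.9 pos [ 0.4445 -0.3198  0.2223] rot [1.800e+02 2.000e-02 1.625e+01] turn [ 0.    0.02 -6.85] shift [ 197.7 -528.1   72.2]
```

>>> servo_tool(
  rows=[
    [0,0,0,17,-46,0,-1],
    [0,0,-1,34,-92,0,-1],
    [0,0,-2,51,-138,0,-1],
    [0,0,-3,68,-184,0,-1],
    [0,0,-4,85,-230,0,-1],
    [0,0,-5,102,-276,0,-1],
    [0,0,-6,119,-322,0,-1],
    [0,0,-7,136,-368,0,-1],
  ],
)

```text
time: 1.7
ee_pos: [0.4708, 0.0716, 0.2224]
eef_rot: [179.9, 0.0, 23.3]
force: [1.0, -0.1, 0.1]
finger_gap: 1.001
grasp_force: 0.0
```

>>> servo_tool(
  rows=[
    [0,0,0,8,-35,0,-1],
    [0,0,0,16,-70,0,-1],
    [0,0,0,24,-105,20,-1],
    [0,0,0,24,-105,40,-1],
    [0,0,0,24,-105,40,-1],
    [0,0,0,24,-105,40,-1],
  ],
)

```text
time: 2.3
ee_pos: [0.4518, 0.1749, 0.1824]
eef_rot: [180.0, 0.1, 23.2]
force: [-0.3, 0.2, 0.2]
finger_gap: 1.001
grasp_force: 0.0
```

```bash
python3 -c "
from plant import env,get_image;from h import *
s=env.sense();go(s,[.4865,.2425,.12],23.1)
w=get_image('wrist');w['s']=s;pickle.dump(w,open('w1.pkl','wb'));print(w['K'],w['hand_eye']);cv2.imwrite('pics/w1.png',w['image'][:,:,::-1])"
```

```text
t 2.3 pos [0.4518 0.1749 0.1824] rot [1.800e+02 6.000e-02 2.321e+01] turn [0.   0.06 0.11] shift [ 58.6 -48.4  62.3]
[[355.10683208   0.         320.88864686]
 [  0.         355.10683208 202.44940462]
 [  0.           0.           1.        ]] [[-5.97056966e-04 -9.58185465e-01 -2.86147266e-01  7.89938793e-02]
 [ 9.99999822e-01 -5.66233492e-04 -1.90461920e-04 -8.43862806e-04]
 [ 2.04716778e-05 -2.86147329e-01  9.58185632e-01 -1.62201336e-01]
 [ 0.00000000e+00  0.00000000e+00  0.00000000e+00  1.00000000e+00]]
```

View pics/w1.png

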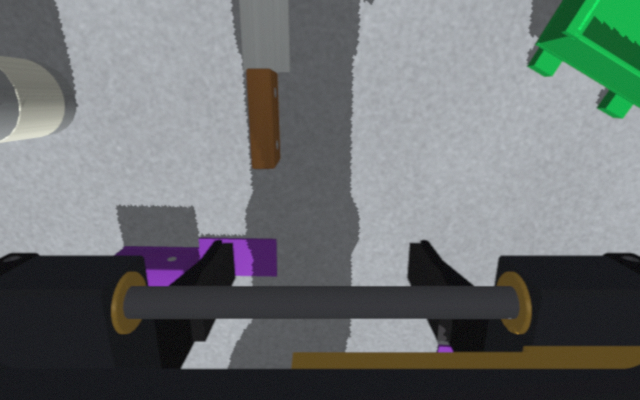

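The wrist view shows the grip around (263,118), nearly along the image columns, with the blade above it. The purple look-alike at (200,260) is behind and out of the way.

```bash
cat >> h.py <<'E'
def wcal(w):
    s=w['s'];M=np.eye(4);M[:3,:3]=Ro.from_euler('xyz',s['eef_rot'],degrees=True).as_matrix();M[:3,3]=s['ee_pos']
    I=np.linalg.inv(M@w['hand_eye']);return dict(K=w['K'],R=I[:3,:3],t=I[:3,3])
E
python3 - <<'E'
from h import *
w=pickle.load(open('w1.pkl','rb'));c=wcal(w);im=w['image'];h=cv2.cvtColor(im,cv2.COLOR_RGB2HSV)
m=np.zeros(im.shape[:2],np.uint8);m[55:180,235:290]=((h[...,0]<20)&(h[...,1]>110))[55:180,235:290]
for v in range(75,166,15):
    x=np.where(m[v])[0];print(v,x.min(),x.max(),[int(h[v,u,2]) for u in range(x.min(),x.max()+1,2)])
y=np.where(m.any(1))[0];print(y.min(),y.max())
g=[.4865,.2425]
a=np.radians(23.1);R=np.array([[np.cos(a),-np.sin(a)],[np.sin(a),np.cos(a)]])
for z in(.05,0):print(z,[proj(c,[*(R@[i,j]+g),z]).round(1) for i,j in[(.04,.01),(.04,-.01),(-.04,-.01),(-.04,.01)]])
# blade edges
g2=im[30].astype(int).mean(1);print(g2[225:300].astype(int))
E
```

```text
75 247 276 [90, 89, 90, 92, 90, 93, 94, 96, 93, 94, 95, 87, 79, 75, 71]
90 248 273 [88, 89, 90, 89, 91, 90, 90, 91, 92, 92, 92, 88, 76]
105 249 277 [86, 87, 89, 89, 89, 91, 91, 91, 90, 91, 90, 84, 76, 74, 74]
120 250 277 [84, 83, 88, 88, 88, 88, 89, 88, 87, 88, 88, 82, 76, 74]
135 251 278 [91, 88, 85, 89, 88, 87, 87, 87, 85, 87, 88, 78, 74, 71]
150 251 278 [88, 95, 94, 95, 93, 88, 85, 84, 83, 86, 87, 85, 74, 71]
165 253 274 [91, 95, 97, 98, 94, 91, 84, 84, 82, 83, 85]
69 168
0.05 [array([247.1,  70. ]), array([272.7,  70.1]), array([276.3, 171.1]), array([252.6, 171. ])]
0 [array([258. ,  73.9]), array([279.8,  73.9]), array([282.4, 160.7]), array([262. , 160.7])]
[175 172 171 167 166 166 165 165 160 136 106  91  89  90  91  96 109 116
 118 119 118 118 119 118 118 119 119 118 122 121 123 123 122 123 120 119
 121 120 120 118 120 120 120 119 120 121 119 119 119 118 122 121 121 121
 121 121 119 120 119 119 119 120 118 112  99  92  92  90  90  93  94  93
  94  94  95]
```

>>> servo_tool(
  rows=[
    [0,0,0,23,-24,30,-1],
    [0,0,0,46,-48,60,-1],
    [0,0,0,46,-48,90,-1],
    [0,0,0,46,-48,120,-1],
    [0,0,0,46,-48,145,-1],
    [0,0,0,46,-48,166,-1],
    [0,0,0,46,-48,166,-1],
    [0,0,0,46,-48,166,-1],
  ],
)

```text
time: 3.15
ee_pos: [0.4762, 0.2375, 0.0174]
eef_rot: [180.0, -0.0, 23.2]
force: [-0.7, -0.2, 0.1]
finger_gap: 1.0
grasp_force: 0.0
```

>>> servo_tool(
  rows=[
    [0,0,0,0,0,0,1],
    [0,0,0,0,0,0,1],
    [0,0,0,0,0,0,1],
    [0,0,0,0,0,0,1],
    [0,0,0,0,0,0,1],
    [0,0,0,0,0,0,1],
    [0,0,0,0,0,0,1],
    [0,0,0,0,0,0,1],
  ],
  squeeze=25,
)

```text
time: 3.95
ee_pos: [0.4751, 0.2379, 0.0164]
eef_rot: [180.0, 0.0, 23.3]
force: [-0.1, -0.0, 0.4]
finger_gap: 0.354
grasp_force: 0.0
```

>>> servo_tool(
  rows=[
    [0,0,0,0,0,0,1],
    [0,0,0,0,0,0,1],
    [0,0,0,0,0,0,1],
    [0,0,0,0,0,0,1],
    [0,0,0,0,0,0,1],
    [0,0,0,0,0,0,1],
  ],
)

```text
time: 4.55
ee_pos: [0.4751, 0.2379, 0.0165]
eef_rot: [180.0, 0.0, 23.3]
force: [0.1, 0.5, -0.4]
finger_gap: 0.227
grasp_force: 25.0
```

>>> servo_tool(
  rows=[
    [0,0,0,0,0,-15,1],
    [0,0,0,0,0,-35,1],
    [0,0,0,0,0,-60,1],
    [0,0,0,0,0,-80,1],
    [0,0,0,0,0,-80,1],
    [0,0,0,0,0,-80,1],
  ],
)

```text
time: 5.15
ee_pos: [0.4754, 0.2378, 0.097]
eef_rot: [180.0, -0.0, 23.3]
force: [-0.2, 0.1, -1.6]
finger_gap: 0.232
grasp_force: 25.0
```

```bash
python3 -c "
from plant import env,get_image;from h import *
s=env.sense();go(s,[.48,.007,.097],-3.75)
w=get_image('wrist');w['s']=s;pickle.dump(w,open('w2.pkl','wb'));cv2.imwrite('pics/w2.png',w['image'][:,:,::-1])"
```

```text
t 5.15 pos [0.4754 0.2378 0.097 ] rot [ 1.7995e+02 -5.0000e-02  2.3250e+01] turn [ 0.03 -0.06 27.  ] shift [-8.690e+01  2.139e+02  1.000e-01]
```

View pics/w2.png

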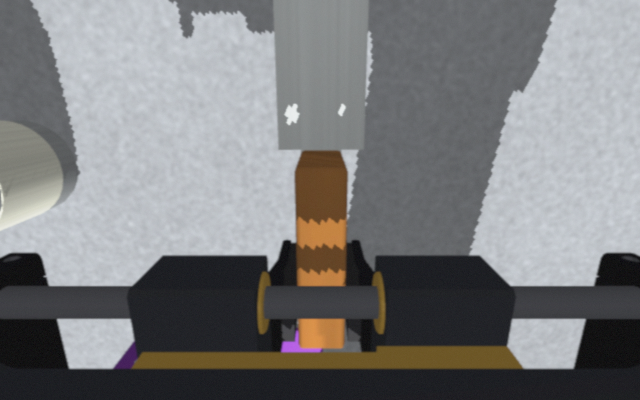

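The wrist view shows the grip squarely held, with the blade centred on column 321 and its root at row 150. Next I check the purple parts' positions and the tip offset.

```bash
python3 - <<'E'
from h import *
d=pickle.load(open('im0.pkl','rb'));t=d['top'];h=cv2.cvtColor(t['image'],cv2.COLOR_RGB2HSV)
m=((h[...,0]>130)&(h[...,0]<160)&(h[...,1]>90)).astype(np.uint8)
for c in cv2.findContours(m,0,1)[0]:
    if cv2.contourArea(c)>30: print([ray(t,p,.02)[:2].round(3) for p in cv2.boxPoints(cv2.minAreaRect(c))])
w=pickle.load(open('w2.pkl','rb'));c=wcal(w);s=w['s'];R=Ro.from_euler('xyz',s['eef_rot'],degrees=True)
for p in[(321.5,150),(275,75),(368,75),(321.5,2)]: print((R.inv().apply(ray(c,p,.0845)-s['ee_pos'])*1e3).round(1))
E
```

```text
[array([ 0.327, -0.025]), array([ 0.377, -0.18 ]), array([ 0.337, -0.192]), array([ 0.288, -0.038])]
[array([0.311, 0.346]), array([0.374, 0.193]), array([0.336, 0.177]), array([0.274, 0.329])]
[53.7 -0.6 12.5]
[ 88.5 -22.1  12.5]
[88.5 21.  12.6]
[118.8  -0.6  12.6]
```

>>> servo_tool(
  rows=[
    [0,0,2,-8,15,0,1],
    [0,0,6,-24,48,0,1],
    [0,0,11,-43,85,0,1],
    [0,0,16,-62,122,0,1],
    [0,0,21,-81,160,0,1],
    [0,0,25,-97,192,0,1],
    [0,0,27,-105,208,0,1],
    [0,0,27,-105,208,0,1],
  ],
)

```text
time: 6.0
ee_pos: [0.4599, 0.0027, 0.0955]
eef_rot: [180.0, 0.1, -4.0]
force: [-0.1, 0.2, -1.2]
finger_gap: 0.228
grasp_force: 25.0
```

>>> servo_tool(
  rows=[
    [0,0,0,0,0,15,1],
    [0,0,0,0,0,35,1],
    [0,0,0,0,0,55,1],
    [0,0,0,0,0,68,1],
    [0,0,0,0,0,72,1],
    [0,0,0,0,0,72,1],
    [0,0,0,0,0,72,1],
  ],
)

```text
time: 6.7
ee_pos: [0.4615, 0.0059, 0.0251]
eef_rot: [-180.0, -0.1, -3.7]
force: [0.2, -0.7, -0.4]
finger_gap: 0.228
grasp_force: 25.0
```

```bash
python3 -c "
from plant import env,get_image;from h import *
s=env.sense();go(s,[.4611,.0056,.0195],-3.75);print(s['force'],s['grasp_force'])
w=get_image('wrist');w['s']=s;pickle.dump(w,open('w3.pkl','wb'));cv2.imwrite('pics/w3.png',w['image'][:,:,::-1])"
```

```text
t 6.7 pos [0.4615 0.0059 0.0251] rot [-1.7999e+02 -6.0000e-02 -3.7000e+00] turn [-0.01 -0.06  0.05] shift [-0.4  0.3  5.6]
[ 0.18971553 -0.67832771 -0.40269745] 24.99676547013223
```

View pics/w3.png

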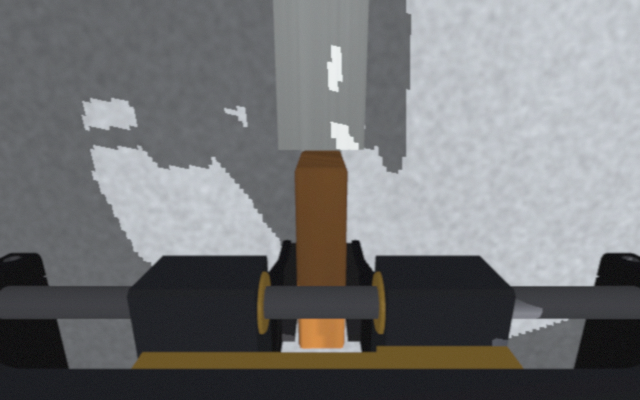

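The wrist view again shows the blade square in the hand (columns 274–370, root at row 150); the tip and the tray are out of its view. Lowering and inserting slowly.

>>> servo_tool(
  rows=[
    [0,0,0,0,0,3,1],
    [0,0,0,0,0,5,1],
    [0,0,0,6,0,5,1],
    [0,0,0,13,0,5,1],
    [0,0,0,20,0,5,1],
    [0,0,0,26,0,5,1],
    [0,0,0,30,0,5,1],
    [0,0,0,30,0,5,1],
  ],
)

```text
time: 7.55
ee_pos: [0.4915, 0.0036, 0.0195]
eef_rot: [-180.0, -0.0, -3.7]
force: [0.1, 0.3, -1.4]
finger_gap: 0.23
grasp_force: 25.0
```

```bash
python3 -c "
from plant import env,get_image;from h import *
s=env.sense();go(s,[.4611,.0056,.0195],-3.75);print(s['force'],s['grasp_force'])
t=get_image('top');im=t['image'];h=cv2.cvtColor(im,cv2.COLOR_RGB2HSV)
sc=get_image('scene')['image']
A=cv2.resize(im[150:250,290:400],None,fx=5,fy=5,interpolation=cv2.INTER_CUBIC)
cv2.imwrite('pics/t3.png',A[:,:,::-1])
for x,y in[(-.01,.021),(-.01,-.021)]:
  a=np.radians(-3.75);R=np.array([[np.cos(a),-np.sin(a)],[np.sin(a),np.cos(a)]])
  print('expected tip corner px in crop',(proj(t,[*(s['ee_pos'][:2]+R@[.133,y]),.006])-[290,150])*5)"
```

```text
t 7.55 pos [0.4915 0.0036 0.0195] rot [-1.7997e+02 -1.0000e-02 -3.7400e+00] turn [-0.03 -0.01  0.01] shift [-30.5  -0.1   0. ]
[ 0.09018749  0.29014795 -1.37420255] 24.996797642670572
expected tip corner px in crop [202.36396525 114.6229279 ]
expected tip corner px in crop [266.68122886 118.36560215]
```

View pics/t3.png

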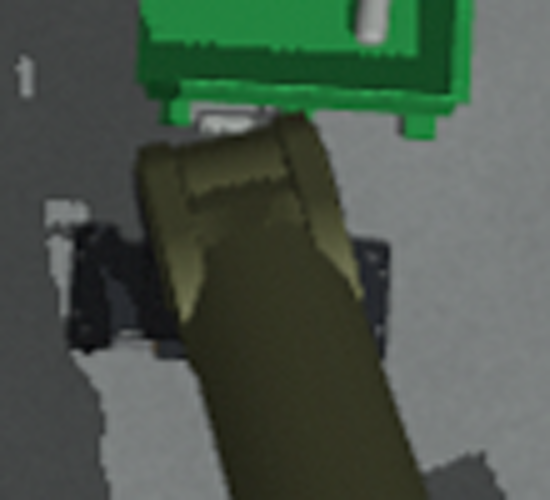

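The top crop shows the blade tip at columns 200–262, row 112, just in front of the tray. It sits between the left runner (165–190) and the middle one (about 290), a few mm left of centre. I move 2 mm right and go in.

>>> servo_tool(
  rows=[
    [0,0,0,3,1,0,1],
    [0,0,0,8,2,0,1],
    [0,0,0,14,2,0,1],
    [0,0,0,20,2,0,1],
    [0,0,0,26,2,0,1],
    [0,0,0,31,2,0,1],
    [0,0,0,34,2,0,1],
    [0,0,0,34,2,0,1],
  ],
)

```text
time: 8.45
ee_pos: [0.525, -0.0007, 0.0195]
eef_rot: [-180.0, -0.0, -3.7]
force: [0.3, -0.0, -1.3]
finger_gap: 0.228
grasp_force: 25.0
```

>>> servo_tool(
  rows=[
    [0,0,0,1,0,0,1],
    [0,0,0,3,0,0,1],
    [0,0,0,5,0,0,1],
    [0,0,0,7,0,0,1],
    [0,0,0,7,0,0,1],
  ],
)

```text
time: 8.95
ee_pos: [0.5319, -0.0013, 0.0196]
eef_rot: [-180.0, -0.0, -3.7]
force: [-0.1, 1.5, -1.7]
finger_gap: 0.229
grasp_force: 25.0
```

Tip at about +32 mm. I probe in 1–2 mm steps.

>>> servo_tool(
  rows=[
    [0,0,0,1,0,0,1],
    [0,0,0,2,0,0,1],
    [0,0,0,3,0,0,1],
    [0,0,0,4,0,0,1],
  ],
)

```text
time: 9.35
ee_pos: [0.5337, -0.0013, 0.0191]
eef_rot: [180.0, 0.2, -3.7]
force: [-6.8, 1.1, 2.3]
finger_gap: 0.227
grasp_force: 25.0
```

>>> servo_tool(
  rows=[
    [0,0,0,1,0,0,1],
    [0,0,0,2,0,0,1],
    [0,0,0,3,0,0,1],
  ],
)

```text
time: 9.65
ee_pos: [0.5337, -0.0011, 0.0181]
eef_rot: [180.0, 0.6, -3.7]
force: [-11.9, 1.5, 3.8]
finger_gap: 0.232
grasp_force: 25.0
```

The blade jams at about 35 mm in the left slot (12 N, no travel). I back out and shift 80 mm to the right slot.

>>> servo_tool(
  rows=[
    [0,0,0,-6,0,0,1],
    [0,0,0,-14,0,0,1],
    [0,0,0,-26,0,0,1],
    [0,0,0,-40,0,0,1],
    [0,0,0,-54,0,0,1],
    [0,0,0,-66,0,0,1],
    [0,0,0,-75,0,0,1],
    [0,0,0,-75,0,0,1],
  ],
)

```text
time: 10.45
ee_pos: [0.4625, 0.0029, 0.0195]
eef_rot: [179.9, 0.0, -3.7]
force: [-0.6, 0.5, -0.6]
finger_gap: 0.232
grasp_force: 25.0
```

>>> servo_tool(
  rows=[
    [0,0,0,0,5,0,1],
    [0,0,0,0,20,0,1],
    [0,0,0,0,40,0,1],
    [0,0,0,0,60,0,1],
    [0,0,0,0,75,0,1],
    [0,0,0,0,80,0,1],
    [0,0,0,0,80,0,1],
    [0,0,0,0,80,0,1],
  ],
)

```text
time: 11.25
ee_pos: [0.4589, -0.0759, 0.0196]
eef_rot: [-180.0, -0.0, -3.7]
force: [0.6, 0.3, -1.6]
finger_gap: 0.23
grasp_force: 25.0
```

```bash
python3 -c "
from plant import env,get_image;from h import *
s=env.sense();go(s,[.6274-.133*.9979-.009*.9979,-.0855+.142*.0654,.0195],-3.75);print(s['force'],s['grasp_force'])
w=get_image('wrist')['image'];h=cv2.cvtColor(w,cv2.COLOR_RGB2HSV)
m=(h[...,0]<20)&(h[...,1]>110)
for v in(160,170,200):x=np.where(m[v,250:400])[0]+250;print(v,x.min(),x.max())
x=np.where(m[:200,321])[0];print('root row',x.min())
print(w[60,255:390].mean(1).astype(int))"
```

```text
t 11.25 pos [ 0.4589 -0.0759  0.0196] rot [-1.7997e+02 -1.0000e-02 -3.7000e+00] turn [-0.03 -0.01  0.05] shift [26.8 -1.4  0.1]
[ 0.60853435  0.28578197 -1.62321448] 24.99953795224428
160 300 341
170 296 345
200 296 345
root row 151
[108 107 107 107 106 107 105 106 107 105 107 107 107 108 105 105 105 102
 103 107 120 133 134 134 135 136 135 136 137 137 136 136 135 135 135 136
 136 137 137 138 138 136 136 136 138 139 140 141 142 142 139 141 139 139
 137 139 139 138 137 138 135 135 137 138 137 138 137 139 138 138 138 139
 158 209 233 238 238 239 238 238 239 237 237 236 236 237 233 201 153 138
 138 138 138 138 137 135 133 136 135 136 137 135 134 135 134 135 134 134
 135 133 133 130 119 110 107 106 106 106 106 105 105 105 108 108 108 109
 110 111 109 108 109 106 106 106 105]
```

>>> servo_tool(
  rows=[
    [0,0,0,5,0,0,1],
    [0,0,0,12,0,0,1],
    [0,0,0,20,0,0,1],
    [0,0,0,28,0,0,1],
    [0,0,0,35,0,0,1],
    [0,0,0,40,0,0,1],
    [0,0,0,44,0,0,1],
    [0,0,0,46,0,0,1],
  ],
)

```text
time: 12.1
ee_pos: [0.5048, -0.0796, 0.0195]
eef_rot: [-180.0, 0.0, -3.7]
force: [0.6, 0.9, -1.2]
finger_gap: 0.227
grasp_force: 25.0
```

>>> servo_tool(
  rows=[
    [0,0,0,3,0,0,1],
    [0,0,0,7,0,0,1],
    [0,0,0,11,0,0,1],
    [0,0,0,15,0,0,1],
    [0,0,0,18,0,0,1],
    [0,0,0,20,0,0,1],
    [0,0,0,21,0,0,1],
  ],
)

```text
time: 12.8
ee_pos: [0.5256, -0.081, 0.0195]
eef_rot: [180.0, -0.0, -3.7]
force: [-0.3, -0.3, -1.0]
finger_gap: 0.226
grasp_force: 25.0
```

>>> servo_tool(
  rows=[
    [0,0,0,2,0,0,1],
    [0,0,0,4,0,0,1],
    [0,0,0,6,0,0,1],
    [0,0,0,8,0,0,1],
  ],
)

```text
time: 13.2
ee_pos: [0.5335, -0.0815, 0.0195]
eef_rot: [180.0, -0.0, -3.7]
force: [0.1, -0.6, -0.2]
finger_gap: 0.23
grasp_force: 25.0
```

>>> servo_tool(
  rows=[
    [0,0,0,4,0,0,1],
    [0,0,0,9,0,0,1],
    [0,0,0,14,0,0,1],
    [0,0,0,19,0,0,1],
    [0,0,0,24,0,0,1],
    [0,0,0,28,0,0,1],
    [0,0,0,31,0,1,1],
    [0,0,0,33,0,2,1],
  ],
)

```text
time: 14.0
ee_pos: [0.5666, -0.0837, 0.0174]
eef_rot: [180.0, -0.0, -3.7]
force: [-0.1, 1.3, -0.2]
finger_gap: 0.228
grasp_force: 25.0
```

>>> servo_tool(
  rows=[
    [0,0,0,1,0,0.5,1],
    [0,0,0,2,0,0.5,1],
    [0,0,0,3,0,0.5,1],
    [0,0,0,4,0,0.5,1],
  ],
)

```text
time: 14.4
ee_pos: [0.5703, -0.084, 0.0171]
eef_rot: [180.0, -0.0, -3.7]
force: [0.2, 0.1, -1.6]
finger_gap: 0.227
grasp_force: 25.0
```

>>> servo_tool(
  rows=[
    [0,0,0,1,0,0,1],
    [0,0,0,2,0,0,1],
    [0,0,0,3,0,0,1],
    [0,0,0,4,0,0,1],
  ],
)

```text
time: 14.8
ee_pos: [0.5732, -0.0841, 0.0169]
eef_rot: [180.0, 0.1, -3.7]
force: [-5.4, -0.0, 2.4]
finger_gap: 0.226
grasp_force: 25.0
```

>>> servo_tool(
  rows=[
    [0,0,0,1,0,0,1],
    [0,0,0,2,0,0,1],
  ],
)

```text
time: 15.0
ee_pos: [0.5732, -0.0841, 0.0167]
eef_rot: [180.0, 0.4, -3.7]
force: [-11.0, 0.2, 8.1]
finger_gap: 0.23
grasp_force: 25.0
```

Contact comes exactly where home was predicted (TCP x 0.573). I relax the push and release.

>>> servo_tool(
  rows=[
    [0,0,0,-2,0,0,1],
    [0,0,0,-4,0,0,1],
    [0,0,0,-4,0,0,1],
  ],
)

```text
time: 15.3
ee_pos: [0.5727, -0.0841, 0.0172]
eef_rot: [180.0, -0.1, -3.7]
force: [-0.4, 0.2, -0.7]
finger_gap: 0.226
grasp_force: 25.0
```

>>> servo_tool(
  rows=[
    [0,0,0,0,0,0,0.2],
    [0,0,0,0,0,0,0.2],
    [0,0,0,0,0,0,0.2],
    [0,0,0,0,0,0,0.2],
    [0,0,0,0,0,0,0.2],
    [0,0,0,0,0,0,0.2],
  ],
)

```text
time: 15.9
ee_pos: [0.5723, -0.0841, 0.0171]
eef_rot: [180.0, -0.0, -3.7]
force: [0.1, 0.9, -0.5]
finger_gap: 0.395
grasp_force: 0.0
```

>>> servo_tool(
  rows=[
    [0,0,0,0,0,-8,0.2],
    [0,0,0,0,0,-25,0.2],
    [0,0,0,0,0,-50,0.2],
    [0,0,0,0,0,-80,0.2],
    [0,0,0,-10,0,-115,0.2],
    [0,0,0,-30,0,-145,0.2],
    [0,0,0,-50,0,-160,0.2],
    [0,0,0,-60,0,-160,0.2],
  ],
)

```text
time: 16.7
ee_pos: [0.5133, -0.08, 0.1809]
eef_rot: [179.9, -0.3, -3.7]
force: [-0.6, 0.2, 0.7]
finger_gap: 0.4
grasp_force: 0.0
```

>>> servo_tool(
  rows=[
    [0,0,0,-15,0,-5,0.2],
    [0,0,0,-30,0,-10,0.2],
    [0,0,0,-30,0,-10,0.2],
    [0,0,0,-30,0,-10,0.2],
  ],
)

```text
time: 17.1
ee_pos: [0.4827, -0.0783, 0.187]
eef_rot: [180.0, -0.0, -3.7]
force: [0.4, 0.5, -0.1]
finger_gap: 0.401
grasp_force: 0.0
```

```bash
python3 -c "
from plant import env,get_image;from h import *
s=env.sense();print(s['ee_pos'])
w=get_image('wrist');w['s']=s;pickle.dump(w,open('w4.pkl','wb'));cv2.imwrite('pics/w4.png',w['image'][:,:,::-1])"
```

```text
[ 0.48269398 -0.07832836  0.18695097]
```

View pics/w4.png

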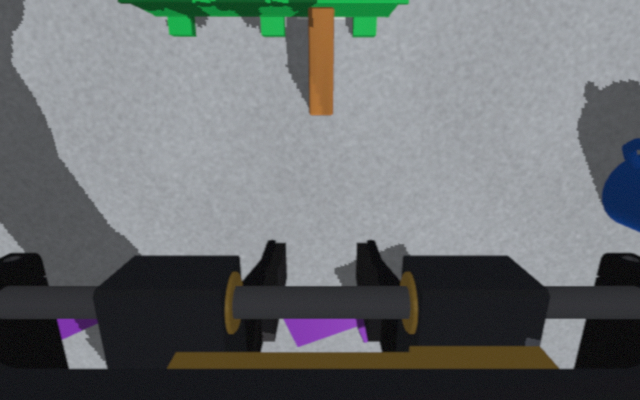

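The wrist view shows the grip at (321,62), upright and straight, up against the tray front between the middle runner (272) and the right runner (365), with no blade showing.

```bash
python3 -c "
from plant import env,order
print(order.hand_in())"
```

```text
the job is handed in; nothing more can be done
None
```

The left slot is blocked about 35 mm in, so I left the blade released in the clear right slot, lying flat and pushed fully home with its grip against the tray front, and handed the job in at about 17 s; no verdict came back.

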